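Sort red and blue hand tools into their trays

TASK

Put the four red- and blue-handled tools away by colour: the red screwdriver and the red pliers into the red tray, the blue screwdriver and the blue side cutters into the blue tray. In each tray lay the screwdriver on the middle of the narrow grey pad and the pliers or cutters on the middle of the wide one, flat, upper side still up, and lined up with the pad (handle at either end). Leave the yellow screwdriver, the marker, the syringe and the tweezers where they lie.

Things in the scene. Friction and masses are not known exactly. Their poses are not given: they have to be found in the camera images.
- driver_red: red-handled screwdriver, 166 mm long. Origin under its middle (half its full length), on the table side. It lies along its own y axis: handle on the +y side, thin steel shaft towards -y; z up. Handle about 16 to 21 mm wide and 21 mm high, from y = -4 to y = +73 mm; grip it across x at about y = +30. 55 g nominal.
- driver_blue: slim blue-handled screwdriver, 126 mm long. Origin under its middle (half its full length), on the table side. It lies along its own y axis: handle on the +y side, thin steel shaft towards -y; z up. Handle about 10 to 13 mm wide and 12 mm high, from y = -10 to y = +54 mm; grip it across x at about y = +22. 22 g nominal.
- nose_pliers: red-handled pointed-nose pliers, 48 x 156 x 13 mm. Lies flat along its own y axis, handle ends towards +y, jaws towards -y, z up; origin under its middle. 48 mm across at the handle ends, narrowing to 20 mm at the joint (y = -35 to -45). Grip across both handles (along x) at y = +5 to +15, where they are 40 to 46 mm across, near the centre of mass. About 110 g.
- side_cutter: blue-handled side cutters (a kind of pliers with a short head), 48 x 140 x 13 mm. Lies flat along its own y axis, handle ends towards +y, jaws towards -y, z up; origin under its middle. 48 mm across at the handle ends, narrowing to 20 mm at the joint (y = -35 to -45). Grip across both handles (along x) at y = +5 to +15, where they are 40 to 46 mm across, near the centre of mass. About 110 g.
- red_tray: bright red fixed open-sided tray, 220 (own x) x 150 mm (own y); origin under its middle. Floor 4 mm above the desk; end walls at x = +-107 mm stand 11 mm, lips of the long sides 6 mm above the desk. Two flush grey pads 190 mm long lie along x: the narrow one (36 mm wide, screwdriver) has its centre line at y = +40 mm, the wide one (66 mm, pliers) at y = -30 mm. May stand either way round.
- blue_tray: bright blue fixed open-sided tray, 220 (own x) x 150 mm (own y); origin under its middle. Floor 4 mm above the desk; end walls at x = +-107 mm stand 11 mm, lips of the long sides 6 mm above the desk. Two flush grey pads 190 mm long lie along x: the narrow one (36 mm wide, screwdriver) has its centre line at y = +40 mm, the wide one (66 mm, pliers) at y = -30 mm. May stand either way round.
- driver_yellow: yellow-handled screwdriver, 141 mm long, 17 mm high, lying among the tools along its own y axis; origin under its middle. Bystander: leave it where it lies.
- marker: white felt marker with a red cap end, 133 mm long, 16 mm high, lying along its own y axis; origin under its middle. Bystander: leave it where it lies.
- paste_syringe: small grey syringe with an orange tip, 106 mm long, 23 mm high, lying along its own y axis; origin under its middle. Bystander: leave it where it lies.
- tweezers_black: black tweezers, 116 mm long, 9 mm high, lying along their own y axis; origin under their middle. Bystander: leave them where they lie.

How it is judged (in metres and radians):
At the end, for the whole second after the job is handed in: All four tools lie released, at rest, flat and right side up on their pads (driver narrow, pliers wide) in the tray of their colour: middle within 14 mm of the pad's centre line and 20 mm of its middle lengthwise, within 0.22 rad of its direction, origin 0 to 10 mm above the tray's underside (y of nose_pliers in the frame of red_tray between -0.044 and -0.016 m and x of nose_pliers in the frame of red_tray between -0.02 and 0.02 m and z of nose_pliers in the frame of red_tray between 0 and 0.01 m and angle between the y axis of each of nose_pliers, driver_red and the x axis of red_tray, either way round below 0.22 rad and angle between each of nose_pliers, driver_red, side_cutter, driver_blue's own z axis and vertical below 0.15 rad and linear speed of each of nose_pliers, driver_red, side_cutter, driver_blue below 0.02 m/s and angular speed of each of nose_pliers, driver_red, side_cutter, driver_blue below 0.2 rad/s and y of driver_red in the frame of red_tray between 0.026 and 0.054 m and x of driver_red in the frame of red_tray between -0.02 and 0.02 m and z of driver_red in the frame of red_tray between 0 and 0.01 m and y of side_cutter in the frame of blue_tray between -0.044 and -0.016 m and x of side_cutter in the frame of blue_tray between -0.02 and 0.02 m and z of side_cutter in the frame of blue_tray between 0 and 0.01 m and angle between the y axis of each of side_cutter, driver_blue and the x axis of blue_tray, either way round below 0.22 rad and y of driver_blue in the frame of blue_tray between 0.026 and 0.054 m and x of driver_blue in the frame of blue_tray between -0.02 and 0.02 m and z of driver_blue in the frame of blue_tray between 0 and 0.01 m); the robot touches nothing.
It fails at once if the yellow screwdriver, the marker, the syringe or the tweezers are shifted by more than 25 mm (distance of any of driver_yellow, marker, paste_syringe, tweezers_black from where it was at the start of the episode above 0.025 m).
It also fails if it takes over 122 s, if anything falls off the work surface, if the arm or the gripper's body presses on something with over 40 N, if the wrist force passes 120 N, or if a joint passes its speed limit or range.

ROBOT

A 6-joint arm with a two-finger parallel gripper is mounted at the origin on a cart in front of the work surface, level with it; the furniture and walls round the work are solid. World frame = base frame: x ahead of the robot, y to its left, z up, the work surface at z = 0. Lengths are in m, angles in degrees, forces in N, time in s.
With the tool pointing down it reaches from about 0.35 to 0.875 m from the base axis. Payload 4.2 kg.
Tool frame: the origin (TCP) lies at the very end of the fingers, on their centre line; the grasp point (between the pads) lies 19 mm behind it; z points along the fingers, y is the line along which they close (so a half turn about z gives the same grasp; the last joint's range is limited). The gripper opens to 87 mm and grips with 3 to 60 N. Pads are 19 mm wide; open, the fingers measure 117 mm over their backs; the gripper's body (75 mm by 190 mm) begins 51 mm behind the grasp point.
Start: joints at [-59.038, 22.042, 0.453, 0, -68.411, -14.817], TCP at [0.174, -0.6, 0.223] pointing down, gripper open.
Joint ranges: [-179.83, 179.83], [-69.29, 118.12], [-61.27, 80.66], [-181.25, 117.63], [-171.15, -9.14], [-177.46, 177.46]. Speed limits (degrees/s): [159.86, 159.86, 180, 180, 180, 180].

INTERFACE

Orientations are given as a 3x3 rotation matrix whose columns are the frame's x, y, z axes.
In Python, from station import monitor, cams, ticket gives the robot as it stands.
- The arm moves only by the tool drive_tool, never from a script. Its argument "moves" is a list of rows, each an object with "delta_pos": the shift along the tool's x, y, z in mm, a list of three; "turn": the turn about the tool's z in rad; "claw": the opening, from 0 (shut) to 1 (fully open). A call has 1 to 12 rows; each row shifts and turns the commanded pose from where the row before left it, along the tool's axes as they then stand; what a row does not reach is not made up. A row lasts 1/8 s, in which the tool goes at most 62.5 mm and 10.7 degrees, less where a joint would pass 70% of its speed; a pose out of reach is approached as far as the arm can. A call is refused whole if a number of a shift passes 62.5 or a number of a turn 0.188, either way. A call with a gripper value outside its range is refused whole. The fingers move at their own pace and stop on an object; the grip force is fixed at half the most. Time passes only in rows, so rows that do not move let the fingers close. It gives the time, the measured TCP pose, the force, the opening and the grip force at its end, in the units of the state.
- monitor.sense(): the state, without advancing time (a new reading comes with each control period).
- cams.capture(name): name is "scene" or "top"; returns a dict with "color" (400x640x3 uint8, red, green, blue), "range_z" (400x640 float32, m along the optical axis (not along the pixel's ray), 0 where there is no reading), "vertical_fov" (degrees; the focal length in pixels is half the picture's height over the tangent of half this angle, whatever the lens; pixels are square), "cx", "cy" (the principal point, pixels), "extrinsics" (4x4, takes a point from camera to world coordinates). Camera axes: x right, y down, z forward; pixel columns grow to the right and rows downward; lengths in m; the calibration is good to about 2 mm. A picture is of the moment at which its call begins.
- ticket.finish_job(): hands the job in; it is judged then, once.
The state is a dict: "time_s": time; "joints": joint angles; "joint_velocities": joint speeds; "effort": joint torques, N m; "tcp_pos": TCP position; "ee_rot": TCP orientation; "wrist_force": force on the tool from outside, world axes, zero at the start; "moment": the same for the moment, N m; "gripper_width": opening from 0.0 (shut) to 1.0 (fully open); "gripper_force": force on a finger pad.
Only numpy, scipy, OpenCV 4.12 (cv2) and the standard library are available. Lean on these libraries where they do the work, as an engineer would, in place of code of your own. Each camera call takes 0.05 s, during which the arm holds its last target. There are 200 camera calls.

## Working session

There is one attempt and no reset: what is moved stays moved. The work goes in short steps, Python scripts to look and compute and a tool call to move; the robot and the scene stay as the last step left them, time stands still between calls to the robot, and variables do not carry over. Pictures are saved under pics/ and viewed, at most 14 in all, crops included, and the job is handed in when it is done.

Besides the shell and the picture viewer there is one more tool, called after "Emit:" as a command line: name --argument value ..., lists and objects as JSON in quotes. drive_tool: Moves the arm, as the interface text tells. Its arguments: {"type":"object","properties":{"moves":{"type":"array","items":{"type":"object","properties":{"delta_pos":{"type":"array","items":{"type":"number"}},"turn":{"type":"number"},"claw":{"type":"number"}}}}},"required":["moves"]}

```bash
mkdir -p pics; ls; cat > h.py <<'E'
import numpy as np, cv2
from station import monitor, cams, ticket
def cap(n):
    d=cams.capture(n); d['f']=d['color'].shape[0]/2/np.tan(np.radians(d['vertical_fov']/2)); return d
def ray(d,uv,z):
    uv=np.atleast_2d(uv).astype(float); E=d['extrinsics']
    r=np.c_[(uv[:,0]-d['cx'])/d['f'],(uv[:,1]-d['cy'])/d['f'],np.ones(len(uv))]@E[:3,:3].T
    return E[:3,3]+r*((z-E[2,3])/r[:,2])[:,None]
def save(n,im,s=1):
    cv2.imwrite('pics/'+n,cv2.resize(cv2.cvtColor(im,cv2.COLOR_RGB2BGR),None,fx=s,fy=s))
E
python3 - <<'E'
from h import *
for n in('top','scene'):
    d=cap(n); save(n+'0.png',d['color'],1.25); print(n,d['f'],d['cx'],d['cy'],d['extrinsics'].round(3).tolist())
s=monitor.sense(); print(s['tcp_pos'],s['ee_rot'],s['time_s'])
E
```

```text
pics
top 405.5842038814976 318.3499529440306 193.03529323641882 [[-0.021, -0.998, 0.059, 0.505], [-1.0, 0.021, -0.005, -0.02], [0.003, -0.059, -0.998, 1.029], [0.0, 0.0, 0.0, 1.0]]
scene 464.04713645303195 313.85942055306924 193.8336917606776 [[0.735, -0.444, 0.512, -0.181], [-0.678, -0.469, 0.567, -0.866], [-0.012, -0.764, -0.646, 0.988], [0.0, 0.0, 0.0, 1.0]]
[ 0.17368595 -0.59981699  0.22158094] [[-9.60583726e-01 -2.77990075e-01 -6.51574571e-04]
 [-2.77990816e-01  9.60581943e-01  1.85400776e-03]
 [ 1.10495011e-04  1.96206143e-03 -9.99998069e-01]] 0.1
```

View pics/top0.png

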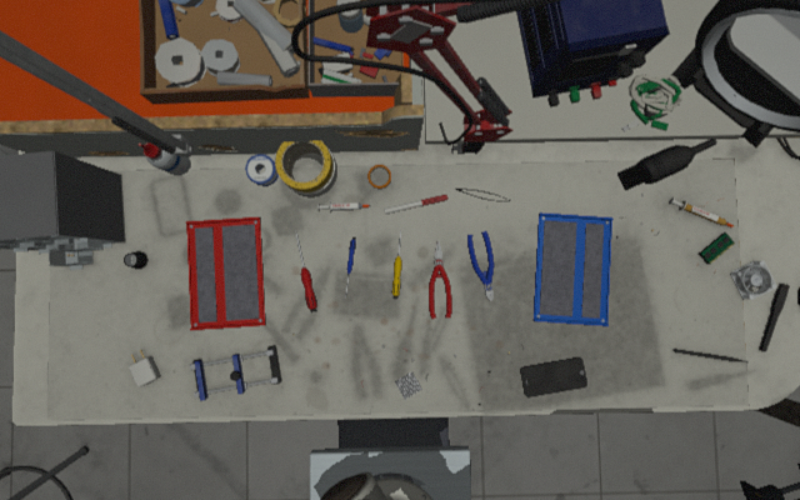

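View pics/scene0.png

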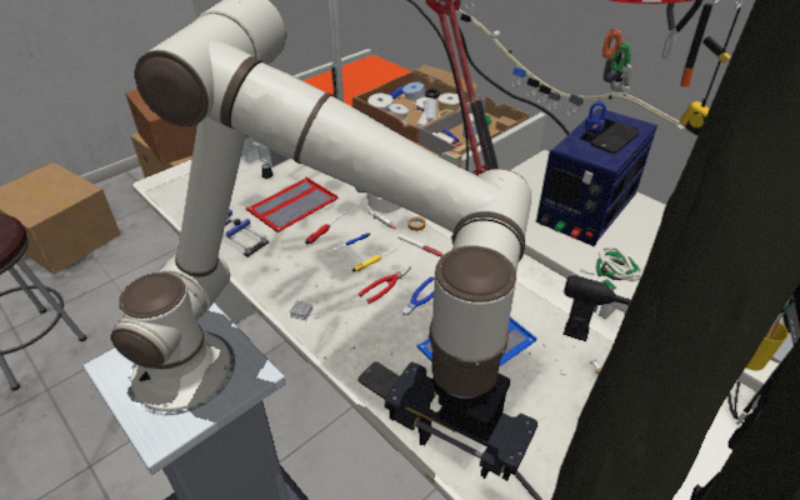

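The top view shows all clearly: red tray at (225,272), blue tray at (573,270), and the four tools between x=295 and 495. From left to right they are red driver, blue driver, yellow driver, pliers, cutters. The bystanders sit above.

```bash
cat > m.py <<'E'
from h import *
def comps(d,amin=25):
    hsv=cv2.cvtColor(d['color'],cv2.COLOR_RGB2HSV); h,s,v=cv2.split(hsv)
    M={'red':((h<8)|(h>172))&(s>130)&(v>60),'blue':(h>100)&(h<125)&(s>120)&(v>50),'yel':(h>20)&(h<35)&(s>130)}
    out=[]
    for c,m in M.items():
        n,l,st,ce=cv2.connectedComponentsWithStats(m.astype(np.uint8),connectivity=8)
        for i in range(1,n):
            x,y,w,hh,a=st[i]
            if a>=amin and 100<x<520 and 140<y<290: out.append((c,a,(x,y,w,hh),np.argwhere(l==i)[:,::-1]))
    return out
def pca(p):
    c=p.mean(0); w,v=np.linalg.eigh(np.cov((p-c).T)); return c,v[:,1]
E
python3 - <<'E'
from m import *
d=cap('top')
for c,a,b,p in comps(d):
    z=.006 if a>400 else .008
    P=ray(d,p,z)[:,:2]; ce,ax=pca(P); t=(P-ce)@ax
    r=cv2.minAreaRect((P*1000).astype(np.float32))
    print(c,a,b,'cen',(ce*1000).round(1),'ax',ax.round(3),'ext',(t.min()*1000).round(1),(t.max()*1000).round(1),'rect',np.round(r[0],1),np.round(r[1],1),round(r[2],1))
im=d['color'][150:280,130:510]; save('crop.png',im,2.1)
im=d['color'][175:270,225:405]; save('crop2.png',im,4.4)
E
```

```text
red 68 (np.int32(338), np.int32(156), np.int32(20), np.int32(8)) cen [648.9 -99.3] ax [-0.215  0.977] ext -25.4 23.9 rect [ 649.1 -100. ] [ 9.3 49.2] 12.9
red 1989 (np.int32(149), np.int32(174), np.int32(63), np.int32(90)) cen [507.8 332.7] ax [-0.999 -0.049] ext -110.0 108.0 rect [509.2 324.3] [218.1 149.1] 2.4
red 328 (np.int32(343), np.int32(212), np.int32(18), np.int32(43)) cen [ 464.8 -105.2] ax [-1.    -0.014] ext -50.8 53.7 rect [ 463.  -105.9] [ 42.6 104.9] 88.6
red 211 (np.int32(241), np.int32(215), np.int32(12), np.int32(33)) cen [473.2 157.6] ax [-0.978 -0.208] ext -41.7 40.3 rect [473.9 157.7] [82.  17.3] 12.0
blue 2027 (np.int32(427), np.int32(171), np.int32(63), np.int32(90)) cen [ 501.3 -383.1] ax [-0.995  0.096] ext -110.1 108.3 rect [ 502.8 -375.8] [150.4 217.8] 85.0
blue 306 (np.int32(374), np.int32(185), np.int32(21), np.int32(43)) cen [ 524.5 -192.9] ax [-0.984 -0.18 ] ext -54.7 49.2 rect [ 527.3 -192. ] [104.1  43.1] 9.7
blue 85 (np.int32(278), np.int32(191), np.int32(6), np.int32(28)) cen [538.3  71.1] ax [-0.987  0.161] ext -34.4 34.6 rect [538.1  71.2] [ 8.2 69. ] 81.0
yel 168 (np.int32(314), np.int32(205), np.int32(7), np.int32(32)) cen [494.8 -20. ] ax [-0.996  0.09 ] ext -40.3 37.8 rect [496. -20.] [13.8 78.1] 85.6
```

View pics/crop2.png

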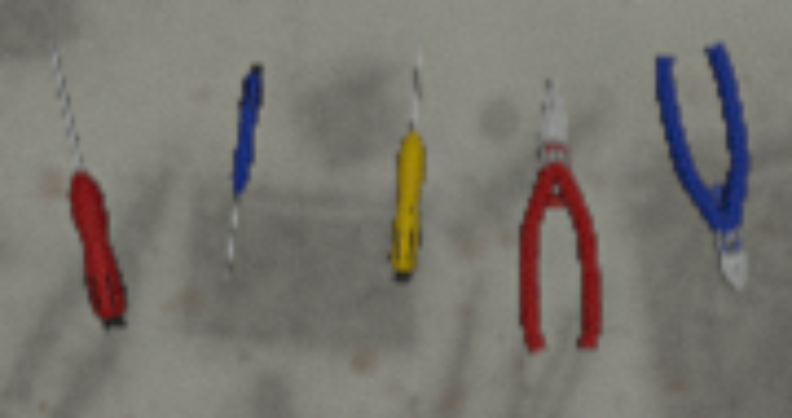

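The crop shows the ends: red driver tip (55,50) and butt (117,327); blue driver butt (258,66) and tip (231,272). Pliers tip is (549,78), with handle ends (535,348) and (589,347). Cutters tip is (738,290), with handle ends (664,57) and (715,45).

```bash
cat > plan.py <<'E'
from h import *
import json
d=cap('top')
T={'rd':((117,327),(55,50),.010,30,166),'bd':((258,66),(231,272),.006,22,126),
   'np':((562,348),(549,78),.008,8,156),'sc':((690,51),(738,290),.008,8,140)}
red=(np.array([509.2,324.3]),2.4,1); blue=(np.array([502.8,-375.8]),-5.,-1)
tr={'rd':(red,40),'np':(red,-30),'bd':(blue,40),'sc':(blue,-30)}
G={}
for k,(a,b,z,g,L) in T.items():
    za=z; zb=z
    A,B=[ray(d,(225+(p[0]+.5)/4.4-.5,175+(p[1]+.5)/4.4-.5),z)[0,:2]*1000 for p in(a,b)]
    u=A-B; l=np.hypot(*u); u/=l; m=(A+B)/2
    (c,ang,sg),off=tr[k]; e=np.array([np.cos(np.radians(ang)),np.sin(np.radians(ang))]); y=sg*np.array([-e[1],e[0]])
    v=e if u@e>0 else -e
    pk=m+g*u; pl=c+off*y+g*v
    f=lambda w:(np.degrees(np.arctan2(w[1],w[0]))+90)%180
    G[k]=dict(pick=[*pk,f(u)],place=[*pl,f(v)]); print(k,'len',l.round(1),'mid',m.round(1),'u',u.round(3),{q:np.round(w,1) for q,w in G[k].items()})
json.dump(G,open('g.json','w'))
E
cat > go.py <<'E'
import sys,json; from h import *
k,w=sys.argv[1:3]; x,y,a=json.load(open('g.json'))[k][w]
s=monitor.sense(); R=s['ee_rot']; p=s['tcp_pos']*1000
D=np.array([x,y,p[2]])-p; yaw=np.degrees(np.arctan2(R[1,1],R[0,1]))
t=(yaw-a+90)%180-90
print('t',s['time_s'],'tcp',p.round(1),'delta tool',(R.T@D).round(1),'turn rad',np.radians(t).round(3),'j6',s['joints'][5],'w',s['gripper_width'],s['gripper_force'])
E
python3 plan.py; python3 go.py sc pick
```

```text
rd len 161.8 mid [507.7 162.4] u [-0.978 -0.208] {'pick': array([478.4, 156.2, 102. ]), 'place': array([477.6, 363. ,  92.4])}
bd len 118.7 mid [516.9  72.3] u [ 0.989 -0.145] {'pick': array([538.6,  69.1,  81.7]), 'place': array([ 521.2, -417.6,   85. ])}
np len 153.8 mid [ 488.2 -104.9] u [-1.    -0.023] {'pick': array([ 480.2, -105.1,   91.3]), 'place': array([502.5, 294. ,  92.4])}
sc len 138.9 mid [ 510.5 -196.1] u [0.986 0.167] {'pick': array([ 518.4, -194.7,   99.6]), 'place': array([ 513.4, -346.6,   85. ])}
t 0.2 tcp [ 173.7 -600.   221.9] delta tool [-4.437e+02  2.935e+02  4.000e-01] turn rad 0.114 j6 -14.815377956203514 w 1.000677564753555 0.0
```

```bash
python3 -c "
import json;G=json.load(open('g.json'));G['bd']['pick']=[538.3,70.8,81];G['rd']['pick']=[478.3,157.8,102];json.dump(G,open('g.json','w'))"
```

Emit:
drive_tool --moves '[{"delta_pos":[-37,24.5,0],"turn":0.01,"claw":1},{"delta_pos":[-37,24.5,0],"turn":0.01,"claw":1},{"delta_pos":[-37,24.5,0],"turn":0.01,"claw":1},{"delta_pos":[-37,24.5,0],"turn":0.01,"claw":1},{"delta_pos":[-37,24.5,0],"turn":0.01,"claw":1},{"delta_pos":[-37,24.5,0],"turn":0.01,"claw":1},{"delta_pos":[-37,24.5,0],"turn":0.01,"claw":1},{"delta_pos":[-37,24.5,0],"turn":0.01,"claw":1},{"delta_pos":[-37,24.5,0],"turn":0.01,"claw":1},{"delta_pos":[-37,24.5,0],"turn":0.01,"claw":1},{"delta_pos":[-37,24.5,0],"turn":0.01,"claw":1},{"delta_pos":[0,0,0],"turn":0,"claw":1}]'

```text
time_s: 1.7
tcp_pos: [0.5095, -0.2429, 0.222]
ee_rot: [[-0.985, -0.175, -0.0], [-0.175, 0.985, 0.0], [0.0, 0.0, -1.0]]
wrist_force: [-0.9, -0.4, 0.7]
gripper_width: 1.002
gripper_force: 0.0
```

```bash
python3 go.py sc pick
```

```text
t 1.7 tcp [ 509.5 -242.9  222. ] delta tool [-17.1  45.8   0. ] turn rad 0.007 j6 -70.89651834330436 w 1.0016291489936584 0.0
```

Emit:
drive_tool --moves '[{"delta_pos":[-17,46,0],"turn":0.007,"claw":1},{"delta_pos":[0,0,40],"claw":1},{"delta_pos":[0,0,40],"claw":1},{"delta_pos":[0,0,40],"claw":1},{"delta_pos":[0,0,40],"claw":1},{"delta_pos":[0,0,30],"claw":1},{"delta_pos":[0,0,15],"claw":1},{"delta_pos":[0,0,9],"claw":1},{"delta_pos":[0,0,4],"claw":1},{"delta_pos":[0,0,0],"claw":1},{"delta_pos":[0,0,0],"claw":0.4},{"delta_pos":[0,0,0],"claw":0.3}]'

```text
invalid input
```

Emit:
drive_tool --moves '[{"delta_pos":[0,0,0],"claw":0.3},{"delta_pos":[0,0,0],"claw":0.3},{"delta_pos":[0,0,0],"claw":0.3},{"delta_pos":[0,0,0],"claw":0.3}]'

```text
invalid input
```

Emit:
drive_tool --moves '[{"delta_pos":[-17,46,0],"turn":0.007,"claw":1},{"delta_pos":[0,0,40],"turn":0,"claw":1},{"delta_pos":[0,0,40],"turn":0,"claw":1},{"delta_pos":[0,0,40],"turn":0,"claw":1},{"delta_pos":[0,0,40],"turn":0,"claw":1},{"delta_pos":[0,0,30],"turn":0,"claw":1},{"delta_pos":[0,0,15],"turn":0,"claw":1},{"delta_pos":[0,0,9],"turn":0,"claw":1},{"delta_pos":[0,0,4],"turn":0,"claw":1},{"delta_pos":[0,0,0],"turn":0,"claw":1},{"delta_pos":[0,0,0],"turn":0,"claw":0.4},{"delta_pos":[0,0,0],"turn":0,"claw":0.3}]'

```text
time_s: 3.2
tcp_pos: [0.5171, -0.1965, 0.0051]
ee_rot: [[-0.986, -0.164, 0.001], [-0.164, 0.986, -0.0], [-0.001, -0.0, -1.0]]
wrist_force: [0.3, -0.0, 0.7]
gripper_width: 0.855
gripper_force: 0.0
```

Emit:
drive_tool --moves '[{"delta_pos":[0,0,0],"turn":0,"claw":0.3},{"delta_pos":[0,0,0],"turn":0,"claw":0.3},{"delta_pos":[0,0,0],"turn":0,"claw":0.3},{"delta_pos":[0,0,0],"turn":0,"claw":0.3}]'

```text
time_s: 3.7
tcp_pos: [0.5168, -0.1964, 0.0046]
ee_rot: [[-0.986, -0.164, 0.0], [-0.164, 0.986, 0.0], [-0.0, 0.0, -1.0]]
wrist_force: [0.2, 0.4, 0.4]
gripper_width: 0.496
gripper_force: 29.9
```

Emit:
drive_tool --moves '[{"delta_pos":[0,0,-10],"turn":0,"claw":0.3},{"delta_pos":[0,0,-25],"turn":0,"claw":0.3},{"delta_pos":[0,0,-25],"turn":0,"claw":0.3},{"delta_pos":[0,0,0],"turn":0,"claw":0.3}]'

```text
time_s: 4.2
tcp_pos: [0.5183, -0.1967, 0.0669]
ee_rot: [[-0.986, -0.164, 0.005], [-0.164, 0.986, -0.001], [-0.005, -0.002, -1.0]]
wrist_force: [0.3, -0.2, 0.4]
gripper_width: 0.498
gripper_force: 29.9
```

```bash
python3 go.py sc place
```

```text
t 4.2 tcp [ 518.3 -196.7   66.9] delta tool [ 2.950e+01 -1.471e+02  1.000e-01] turn rad 0.252 j6 -76.53823142636209 w 0.4980460888544497 29.946482157083665
```

Emit:
drive_tool --moves '[{"delta_pos":[6,-29.5,0],"turn":0,"claw":0.3},{"delta_pos":[6,-29.5,0],"turn":0,"claw":0.3},{"delta_pos":[6,-29.5,0],"turn":0,"claw":0.3},{"delta_pos":[6,-29.5,0],"turn":0,"claw":0.3},{"delta_pos":[5.5,-29,0],"turn":0,"claw":0.3},{"delta_pos":[0,0,0],"turn":0.12,"claw":0.3},{"delta_pos":[0,0,0],"turn":0.13,"claw":0.3},{"delta_pos":[0,0,20],"turn":0,"claw":0.3},{"delta_pos":[0,0,15],"turn":0,"claw":0.3},{"delta_pos":[0,0,0],"turn":0,"claw":0.3}]'

```text
time_s: 5.45
tcp_pos: [0.5103, -0.3457, 0.0274]
ee_rot: [[-0.996, 0.085, -0.004], [0.085, 0.996, 0.002], [0.004, 0.001, -1.0]]
wrist_force: [0.3, 0.0, -0.9]
gripper_width: 0.496
gripper_force: 29.9
```

```bash
python3 go.py sc place
```

```text
t 5.45 tcp [ 510.3 -345.7   27.4] delta tool [-3.2 -0.6 -0. ] turn rad 0.002 j6 -75.77957096131621 w 0.49570952201551055 29.94666192211298
```

Emit:
drive_tool --moves '[{"delta_pos":[-3,0,10],"turn":0,"claw":0.3},{"delta_pos":[0,0,5],"turn":0,"claw":0.3},{"delta_pos":[0,0,2.5],"turn":0,"claw":0.3},{"delta_pos":[0,0,0],"turn":0,"claw":0.3},{"delta_pos":[0,0,0],"turn":0,"claw":0.3}]'

```text
time_s: 6.08
tcp_pos: [0.5149, -0.3467, 0.0124]
ee_rot: [[-0.996, 0.085, 0.001], [0.085, 0.996, -0.0], [-0.001, -0.0, -1.0]]
wrist_force: [0.1, 0.3, -1.0]
gripper_width: 0.496
gripper_force: 29.9
```

Emit:
drive_tool --moves '[{"delta_pos":[0,0,0],"turn":0,"claw":0.53},{"delta_pos":[0,0,0],"turn":0,"claw":0.65},{"delta_pos":[0,0,0],"turn":0,"claw":0.65},{"delta_pos":[0,0,0],"turn":0,"claw":0.65},{"delta_pos":[0,0,-30],"turn":0,"claw":0.65},{"delta_pos":[0,0,-40],"turn":0,"claw":0.65},{"delta_pos":[0,0,-40],"turn":0,"claw":0.5},{"delta_pos":[0,0,0],"turn":0,"claw":0.5}]'

```text
time_s: 7.08
tcp_pos: [0.5171, -0.3477, 0.1264]
ee_rot: [[-0.996, 0.084, 0.008], [0.084, 0.996, -0.004], [-0.008, -0.003, -1.0]]
wrist_force: [0.3, 0.1, 0.0]
gripper_width: 0.532
gripper_force: 0.0
```

```bash
python3 go.py bd pick
```

```text
t 7.075 tcp [ 517.1 -347.7  126.4] delta tool [ 14.2 418.8  -1.4] turn rad 0.073 j6 -75.85144270180936 w 0.5321723376444477 0.0
```

Emit:
drive_tool --moves '[{"delta_pos":[1.5,42,0],"turn":0,"claw":0.5},{"delta_pos":[1.5,42,0],"turn":0,"claw":0.5},{"delta_pos":[1.5,42,0],"turn":0,"claw":0.5},{"delta_pos":[1.5,42,0],"turn":0,"claw":0.5},{"delta_pos":[1.5,42,0],"turn":0,"claw":0.5},{"delta_pos":[1.5,42,0],"turn":0,"claw":0.5},{"delta_pos":[1.5,42,0],"turn":0,"claw":0.5},{"delta_pos":[1.5,42,0],"turn":0,"claw":0.5},{"delta_pos":[1,42,0],"turn":0,"claw":0.5},{"delta_pos":[1,41,0],"turn":0.073,"claw":0.5},{"delta_pos":[0,0,0],"turn":0,"claw":0.5},{"delta_pos":[0,0,0],"turn":0,"claw":0.5}]'

```text
time_s: 8.57
tcp_pos: [0.5358, 0.0718, 0.1214]
ee_rot: [[-0.988, 0.157, -0.002], [0.157, 0.988, -0.001], [0.001, -0.001, -1.0]]
wrist_force: [0.6, 0.1, -0.7]
gripper_width: 0.5
gripper_force: 0.0
```

```bash
python3 go.py bd pick; python3 -c "
from h import *
d=cap('top'); save('c1.png',d['color'][120:290,120:520],2)"
```

```text
t 8.575 tcp [535.8  71.8 121.4] delta tool [-2.6 -0.6 -0. ] turn rad -0.001 j6 -123.84017162015854 w 0.5000375079393862 0.0
```

View pics/c1.png

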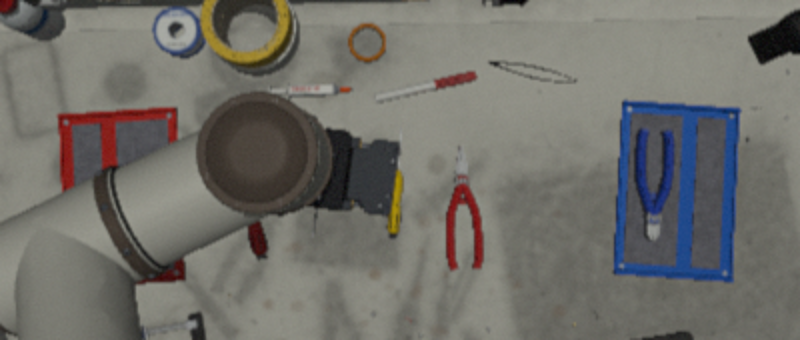

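The cutters lie at (655,185) on the wide blue pad, well aligned. I'll descend on the blue driver next.

Emit:
drive_tool --moves '[{"delta_pos":[-2.5,-0.5,30],"turn":0,"claw":0.5},{"delta_pos":[0,0,35],"turn":0,"claw":0.5},{"delta_pos":[0,0,30],"turn":0,"claw":0.5},{"delta_pos":[0,0,12],"turn":0,"claw":0.5},{"delta_pos":[0,0,8],"turn":0,"claw":0.5},{"delta_pos":[0,0,3],"turn":0,"claw":0.5},{"delta_pos":[0,0,0],"turn":0,"claw":0.5},{"delta_pos":[0,0,0],"turn":0,"claw":0},{"delta_pos":[0,0,0],"turn":0,"claw":0},{"delta_pos":[0,0,0],"turn":0,"claw":0},{"delta_pos":[0,0,0],"turn":0,"claw":0},{"delta_pos":[0,0,0],"turn":0,"claw":0}]'

```text
time_s: 10.12
tcp_pos: [0.5389, 0.0712, 0.0041]
ee_rot: [[-0.988, 0.157, 0.0], [0.157, 0.988, 0.0], [-0.0, 0.0, -1.0]]
wrist_force: [-0.9, -1.2, 0.6]
gripper_width: 0.103
gripper_force: 30.0
```

Emit:
drive_tool --moves '[{"delta_pos":[0,0,0],"turn":0,"claw":0},{"delta_pos":[0,0,-10],"turn":0,"claw":0},{"delta_pos":[0,0,-30],"turn":0,"claw":0},{"delta_pos":[0,0,-40],"turn":0,"claw":0},{"delta_pos":[0,0,0],"turn":0,"claw":0}]'

```text
time_s: 10.75
tcp_pos: [0.5413, 0.0721, 0.088]
ee_rot: [[-0.988, 0.157, 0.008], [0.157, 0.988, 0.003], [-0.007, 0.004, -1.0]]
wrist_force: [0.7, 0.4, -1.2]
gripper_width: 0.102
gripper_force: 30.0
```

```bash
python3 go.py bd place
```

```text
t 10.75 tcp [541.3  72.1  88. ] delta tool [ -57.1 -486.7   -1.5] turn rad -0.07 j6 -123.69071601937372 w 0.10204295732104593 29.999856054782867
```

Emit:
drive_tool --moves '[{"delta_pos":[-5,-42,0],"turn":0,"claw":0},{"delta_pos":[-5,-44,0],"turn":0,"claw":0},{"delta_pos":[-5,-44,0],"turn":0,"claw":0},{"delta_pos":[-5,-44,0],"turn":0,"claw":0},{"delta_pos":[-5,-44,0],"turn":0,"claw":0},{"delta_pos":[-5,-44,0],"turn":0,"claw":0},{"delta_pos":[-5,-44,0],"turn":0,"claw":0},{"delta_pos":[-5,-44,0],"turn":0,"claw":0},{"delta_pos":[-5,-44,0],"turn":0,"claw":0},{"delta_pos":[-6,-44,0],"turn":0,"claw":0},{"delta_pos":[-6,-44,0],"turn":0,"claw":0},{"delta_pos":[0,-5,0],"turn":-0.07,"claw":0}]'

```text
time_s: 12.25
tcp_pos: [0.5173, -0.4213, 0.0828]
ee_rot: [[-0.996, 0.09, -0.001], [0.09, 0.996, 0.0], [0.001, 0.0, -1.0]]
wrist_force: [-0.2, 0.8, -0.3]
gripper_width: 0.101
gripper_force: 30.0
```

Emit:
drive_tool --moves '[{"delta_pos":[0,0,25],"turn":0,"claw":0},{"delta_pos":[0,0,25],"turn":0,"claw":0},{"delta_pos":[0,0,0],"turn":0,"claw":0},{"delta_pos":[0,0,0],"turn":0,"claw":0}]'

```text
time_s: 12.75
tcp_pos: [0.5188, -0.419, 0.0347]
ee_rot: [[-0.996, 0.088, 0.001], [0.088, 0.996, -0.001], [-0.001, -0.001, -1.0]]
wrist_force: [-0.2, -0.2, -0.1]
gripper_width: 0.103
gripper_force: 30.0
```

```bash
python3 go.py bd place
```

```text
t 12.75 tcp [ 518.8 -419.    34.7] delta tool [-2.3  1.6  0. ] turn rad -0.001 j6 -70.00279898071106 w 0.10305036825073711 29.99993920326233
```

Emit:
drive_tool --moves '[{"delta_pos":[-2,1.5,12],"turn":0,"claw":0},{"delta_pos":[0,0,8],"turn":0,"claw":0},{"delta_pos":[0,0,4.5],"turn":0,"claw":0},{"delta_pos":[0,0,0],"turn":0,"claw":0},{"delta_pos":[0,0,0],"turn":0,"claw":0}]'

```text
time_s: 13.38
tcp_pos: [0.5207, -0.4175, 0.0098]
ee_rot: [[-0.996, 0.088, 0.0], [0.088, 0.996, -0.0], [-0.0, -0.0, -1.0]]
wrist_force: [-0.2, -1.0, 0.0]
gripper_width: 0.1
gripper_force: 30.0
```

Emit:
drive_tool --moves '[{"delta_pos":[0,0,0],"turn":0,"claw":0.14},{"delta_pos":[0,0,0],"turn":0,"claw":0.28},{"delta_pos":[0,0,0],"turn":0,"claw":0.28},{"delta_pos":[0,0,0],"turn":0,"claw":0.28},{"delta_pos":[0,0,-20],"turn":0,"claw":0.28},{"delta_pos":[0,0,-40],"turn":0,"claw":0.28},{"delta_pos":[0,0,-40],"turn":0,"claw":1},{"delta_pos":[0,0,0],"turn":0,"claw":1}]'

```text
time_s: 14.38
tcp_pos: [0.5228, -0.4187, 0.1141]
ee_rot: [[-0.996, 0.087, 0.007], [0.087, 0.996, -0.005], [-0.008, -0.004, -1.0]]
wrist_force: [-0.7, -0.4, 1.0]
gripper_width: 0.431
gripper_force: 0.0
```

```bash
python3 go.py np pick
```

```text
t 14.375 tcp [ 522.8 -418.7  114.1] delta tool [ 69.8 308.7  -1.7] turn rad -0.11 j6 -70.18589863410226 w 0.43125864672757913 0.0
```

Emit:
drive_tool --moves '[{"delta_pos":[8,38,0],"turn":0,"claw":0.85},{"delta_pos":[9,39,0],"turn":0,"claw":0.85},{"delta_pos":[9,39,0],"turn":0,"claw":0.85},{"delta_pos":[9,39,0],"turn":0,"claw":0.85},{"delta_pos":[9,39,0],"turn":0,"claw":0.85},{"delta_pos":[9,39,0],"turn":0,"claw":0.85},{"delta_pos":[9,39,0],"turn":0,"claw":0.85},{"delta_pos":[8,37,0],"turn":-0.11,"claw":0.85},{"delta_pos":[0,0,35],"turn":0,"claw":0.85},{"delta_pos":[0,0,35],"turn":0,"claw":0.85},{"delta_pos":[0,0,0],"turn":0,"claw":0.85},{"delta_pos":[0,0,0],"turn":0,"claw":0.85}]'

```text
time_s: 15.88
tcp_pos: [0.4786, -0.1035, 0.0402]
ee_rot: [[-1.0, -0.022, 0.001], [-0.022, 1.0, -0.0], [-0.001, -0.0, -1.0]]
wrist_force: [-0.0, -0.9, 0.6]
gripper_width: 0.851
gripper_force: 0.0
```

```bash
python3 go.py np pick
```

```text
t 15.875 tcp [ 478.6 -103.5   40.2] delta tool [-1.5 -1.6  0. ] turn rad -0.001 j6 -95.61584175962878 w 0.8507742131234718 0.0
```

Emit:
drive_tool --moves '[{"delta_pos":[-1.5,-1.5,20],"turn":0,"claw":0.85},{"delta_pos":[0,0,10],"turn":0,"claw":0.85},{"delta_pos":[0,0,5.5],"turn":0,"claw":0.85},{"delta_pos":[0,0,0],"turn":0,"claw":0.85},{"delta_pos":[0,0,0],"turn":0,"claw":0.3},{"delta_pos":[0,0,0],"turn":0,"claw":0.3},{"delta_pos":[0,0,0],"turn":0,"claw":0.3},{"delta_pos":[0,0,0],"turn":0,"claw":0.3},{"delta_pos":[0,0,0],"turn":0,"claw":0.3},{"delta_pos":[0,0,0],"turn":0,"claw":0.3}]'

```text
time_s: 17.12
tcp_pos: [0.4796, -0.105, 0.0042]
ee_rot: [[-1.0, -0.022, -0.0], [-0.022, 1.0, -0.0], [0.0, -0.0, -1.0]]
wrist_force: [-0.0, -1.8, 1.6]
gripper_width: 0.494
gripper_force: 29.9
```

Emit:
drive_tool --moves '[{"delta_pos":[0,0,-10],"turn":0,"claw":0.3},{"delta_pos":[0,0,-30],"turn":0,"claw":0.3},{"delta_pos":[0,0,-40],"turn":0,"claw":0.3},{"delta_pos":[0,0,0],"turn":0,"claw":0.3}]'

```text
time_s: 17.62
tcp_pos: [0.482, -0.1046, 0.0874]
ee_rot: [[-1.0, -0.022, 0.008], [-0.022, 1.0, 0.001], [-0.008, 0.0, -1.0]]
wrist_force: [0.5, 0.2, -2.2]
gripper_width: 0.496
gripper_force: 29.9
```

```bash
python3 go.py np place
```

```text
t 17.625 tcp [ 482.  -104.6   87.4] delta tool [-29.4 398.1   0.4] turn rad -0.019 j6 -95.41090910858897 w 0.49597442742435643 29.9331598795834
```

Emit:
drive_tool --moves '[{"delta_pos":[-3,39,0],"turn":0,"claw":0.3},{"delta_pos":[-3,40,0],"turn":0,"claw":0.3},{"delta_pos":[-3,40,0],"turn":0,"claw":0.3},{"delta_pos":[-3,40,0],"turn":0,"claw":0.3},{"delta_pos":[-3,40,0],"turn":0,"claw":0.3},{"delta_pos":[-3,40,0],"turn":0,"claw":0.3},{"delta_pos":[-3,40,0],"turn":0,"claw":0.3},{"delta_pos":[-3,40,0],"turn":0,"claw":0.3},{"delta_pos":[-3,40,0],"turn":0,"claw":0.3},{"delta_pos":[-3,39,0],"turn":-0.019,"claw":0.3},{"delta_pos":[0,0,0],"turn":0,"claw":0.3}]'

```text
time_s: 19.0
tcp_pos: [0.5005, 0.2959, 0.0829]
ee_rot: [[-0.999, -0.044, -0.001], [-0.044, 0.999, -0.0], [0.001, -0.0, -1.0]]
wrist_force: [-0.4, -0.8, -0.8]
gripper_width: 0.49
gripper_force: 29.9
```

Emit:
drive_tool --moves '[{"delta_pos":[0,0,25],"turn":0,"claw":0.3},{"delta_pos":[0,0,25],"turn":0,"claw":0.3},{"delta_pos":[0,0,0],"turn":0,"claw":0.3},{"delta_pos":[0,0,0],"turn":0,"claw":0.3}]'

```text
time_s: 19.5
tcp_pos: [0.5012, 0.2935, 0.0345]
ee_rot: [[-0.999, -0.041, 0.0], [-0.041, 0.999, 0.0], [-0.0, 0.0, -1.0]]
wrist_force: [0.4, 0.3, -0.7]
gripper_width: 0.489
gripper_force: 29.9
```

```bash
python3 go.py np place
```

```text
t 19.5 tcp [501.2 293.5  34.5] delta tool [-1.3  0.5  0. ] turn rad -0.001 j6 -134.01481557706992 w 0.48860939236474915 29.93376970931422
```

Emit:
drive_tool --moves '[{"delta_pos":[-1,0.5,12],"turn":0,"claw":0.3},{"delta_pos":[0,0,8],"turn":0,"claw":0.3},{"delta_pos":[0,0,4.5],"turn":0,"claw":0.3},{"delta_pos":[0,0,0],"turn":0,"claw":0.3},{"delta_pos":[0,0,0],"turn":0,"claw":0.3}]'

```text
time_s: 20.12
tcp_pos: [0.502, 0.2944, 0.0097]
ee_rot: [[-0.999, -0.041, 0.0], [-0.041, 0.999, 0.0], [-0.0, 0.0, -1.0]]
wrist_force: [-0.1, 0.6, -0.3]
gripper_width: 0.499
gripper_force: 29.9
```

Emit:
drive_tool --moves '[{"delta_pos":[0,0,0],"turn":0,"claw":0.53},{"delta_pos":[0,0,0],"turn":0,"claw":0.65},{"delta_pos":[0,0,0],"turn":0,"claw":0.65},{"delta_pos":[0,0,0],"turn":0,"claw":0.65},{"delta_pos":[0,0,-30],"turn":0,"claw":0.65},{"delta_pos":[0,0,-40],"turn":0,"claw":0.65},{"delta_pos":[0,0,-40],"turn":0,"claw":0.55},{"delta_pos":[0,0,0],"turn":0,"claw":0.55}]'

```text
time_s: 21.12
tcp_pos: [0.5037, 0.2958, 0.1235]
ee_rot: [[-0.999, -0.041, 0.006], [-0.041, 0.999, 0.005], [-0.006, 0.005, -1.0]]
wrist_force: [0.0, 1.1, -1.2]
gripper_width: 0.568
gripper_force: 0.0
```

```bash
python3 go.py rd pick
```

```text
t 21.125 tcp [503.7 295.8 123.5] delta tool [  31.1 -136.9   -0.9] turn rad -0.168 j6 -133.98848544833808 w 0.5680385459191888 0.0
```

Emit:
drive_tool --moves '[{"delta_pos":[7,-34,0],"turn":0,"claw":0.6},{"delta_pos":[8,-35,0],"turn":0,"claw":0.6},{"delta_pos":[8,-34,0],"turn":0,"claw":0.6},{"delta_pos":[8,-34,0],"turn":0,"claw":0.6},{"delta_pos":[0,0,30],"turn":-0.085,"claw":0.6},{"delta_pos":[0,0,40],"turn":-0.083,"claw":0.6},{"delta_pos":[0,0,0],"turn":0,"claw":0.6},{"delta_pos":[0,0,0],"turn":0,"claw":0.6}]'

```text
time_s: 22.12
tcp_pos: [0.477, 0.1564, 0.0501]
ee_rot: [[-0.978, -0.207, 0.001], [-0.207, 0.978, 0.0], [-0.001, -0.0, -1.0]]
wrist_force: [-0.1, -1.0, 0.1]
gripper_width: 0.598
gripper_force: 0.0
```

```bash
python3 go.py rd pick
```

```text
t 22.125 tcp [477.  156.4  50.1] delta tool [-1.6  1.1  0. ] turn rad -0.001 j6 -114.82517963743535 w 0.5978033099304607 0.0
```

Emit:
drive_tool --moves '[{"delta_pos":[-1.5,1,20],"turn":0,"claw":0.6},{"delta_pos":[0,0,15],"turn":0,"claw":0.6},{"delta_pos":[0,0,8],"turn":0,"claw":0.6},{"delta_pos":[0,0,2.5],"turn":0,"claw":0.6},{"delta_pos":[0,0,0],"turn":0,"claw":0.6},{"delta_pos":[0,0,0],"turn":0,"claw":0},{"delta_pos":[0,0,0],"turn":0,"claw":0},{"delta_pos":[0,0,0],"turn":0,"claw":0},{"delta_pos":[0,0,0],"turn":0,"claw":0},{"delta_pos":[0,0,0],"turn":0,"claw":0},{"delta_pos":[0,0,0],"turn":0,"claw":0}]'

```text
time_s: 23.5
tcp_pos: [0.4777, 0.1573, 0.0041]
ee_rot: [[-0.978, -0.207, -0.0], [-0.207, 0.978, -0.0], [0.0, -0.0, -1.0]]
wrist_force: [-0.2, 0.2, 1.2]
gripper_width: 0.18
gripper_force: 30.0
```

Emit:
drive_tool --moves '[{"delta_pos":[0,0,-10],"turn":0,"claw":0},{"delta_pos":[0,0,-30],"turn":0,"claw":0},{"delta_pos":[0,0,-40],"turn":0,"claw":0},{"delta_pos":[0,0,0],"turn":0,"claw":0}]'

```text
time_s: 24.0
tcp_pos: [0.4798, 0.1587, 0.0877]
ee_rot: [[-0.978, -0.208, 0.007], [-0.208, 0.978, 0.004], [-0.008, 0.003, -1.0]]
wrist_force: [-0.2, -1.0, -0.1]
gripper_width: 0.177
gripper_force: 30.0
```

```bash
python3 go.py rd place
```

```text
t 24.0 tcp [479.8 158.7  87.7] delta tool [-40.2 200.3   0.9] turn rad 0.168 j6 -114.79327522739894 w 0.1765089201726181 29.999838173389435
```

Emit:
drive_tool --moves '[{"delta_pos":[-6,33,0],"turn":0,"claw":0},{"delta_pos":[-7,34,0],"turn":0,"claw":0},{"delta_pos":[-7,33,0],"turn":0,"claw":0},{"delta_pos":[-7,33,0],"turn":0,"claw":0},{"delta_pos":[-7,33,0],"turn":0,"claw":0},{"delta_pos":[-6,34,0],"turn":0.084,"claw":0},{"delta_pos":[0,0,0],"turn":0.084,"claw":0},{"delta_pos":[0,0,0],"turn":0,"claw":0},{"delta_pos":[0,0,25],"turn":0,"claw":0},{"delta_pos":[0,0,25],"turn":0,"claw":0},{"delta_pos":[0,0,0],"turn":0,"claw":0},{"delta_pos":[0,0,0],"turn":0,"claw":0}]'

```text
time_s: 25.5
tcp_pos: [0.4759, 0.3614, 0.0348]
ee_rot: [[-0.999, -0.041, 0.001], [-0.041, 0.999, 0.001], [-0.001, 0.0, -1.0]]
wrist_force: [0.9, 0.1, 0.5]
gripper_width: 0.175
gripper_force: 30.0
```

```bash
python3 go.py rd place
```

```text
t 25.5 tcp [475.9 361.4  34.8] delta tool [-1.7  1.5  0. ] turn rad -0.0 j6 -140.3851518959367 w 0.17544735012913254 29.999848902225494
```

Place, release, then retreat along −y clear of the trays' view.

Emit:
drive_tool --moves '[{"delta_pos":[-1.5,1.5,12],"turn":0,"claw":0},{"delta_pos":[0,0,8],"turn":0,"claw":0},{"delta_pos":[0,0,4.5],"turn":0,"claw":0},{"delta_pos":[0,0,0],"turn":0,"claw":0},{"delta_pos":[0,0,0],"turn":0,"claw":0}]'

```text
time_s: 26.12
tcp_pos: [0.4769, 0.363, 0.0097]
ee_rot: [[-0.999, -0.041, 0.0], [-0.041, 0.999, 0.0], [-0.0, 0.0, -1.0]]
wrist_force: [-0.1, 0.3, -0.1]
gripper_width: 0.178
gripper_force: 30.0
```

Emit:
drive_tool --moves '[{"delta_pos":[0,0,0],"turn":0,"claw":0.22},{"delta_pos":[0,0,0],"turn":0,"claw":0.35},{"delta_pos":[0,0,0],"turn":0,"claw":0.35},{"delta_pos":[0,0,0],"turn":0,"claw":0.35},{"delta_pos":[0,0,-30],"turn":0,"claw":0.35},{"delta_pos":[0,0,-40],"turn":0,"claw":0.35},{"delta_pos":[0,0,-40],"turn":0,"claw":0.35},{"delta_pos":[0,0,-40],"turn":0,"claw":0.35},{"delta_pos":[0,-40,0],"turn":0,"claw":0.35},{"delta_pos":[0,-45,0],"turn":0,"claw":0.35},{"delta_pos":[0,-45,0],"turn":0,"claw":0.35},{"delta_pos":[0,-45,0],"turn":0,"claw":0.35}]'

```text
time_s: 27.62
tcp_pos: [0.4838, 0.1866, 0.1597]
ee_rot: [[-0.999, -0.041, 0.0], [-0.041, 0.999, 0.0], [-0.0, 0.0, -1.0]]
wrist_force: [0.5, -0.5, 0.7]
gripper_width: 0.351
gripper_force: 0.0
```

Emit:
drive_tool --moves '[{"delta_pos":[0,-45,0],"turn":0,"claw":0.35},{"delta_pos":[0,-45,0],"turn":0,"claw":0.35},{"delta_pos":[0,-45,0],"turn":0,"claw":0.35},{"delta_pos":[0,-45,0],"turn":0,"claw":0.35},{"delta_pos":[0,-45,0],"turn":0,"claw":0.35},{"delta_pos":[0,0,0],"turn":0,"claw":0.35},{"delta_pos":[0,0,0],"turn":0,"claw":0.35}]'

```text
time_s: 28.5
tcp_pos: [0.4931, -0.0368, 0.1596]
ee_rot: [[-0.999, -0.04, 0.0], [-0.04, 0.999, 0.0], [-0.0, 0.0, -1.0]]
wrist_force: [-0.0, 0.8, -0.8]
gripper_width: 0.352
gripper_force: 0.0
```

```bash
python3 -c "
from m import *
d=cap('top'); save('c2.png',d['color'][120:290,120:520],2)
for c,a,b,p in comps(d):
    P=ray(d,p,.012)[:,:2]; ce,ax=pca(P); r=cv2.minAreaRect((P*1000).astype(np.float32))
    print(c,a,(ce*1000).round(1),ax.round(3),np.round(r[0],1),np.round(r[1],1),round(r[2],1))"
```

```text
red 69 [648.4 -99.4] [-0.206  0.979] [648.3 -99.8] [ 9.1 49.1] 11.9
red 1474 [536.  341.5] [-0.909  0.417] [509.  322.2] [216.7 148.1] 2.4
red 263 [504.8 296.4] [-0.981  0.195] [502.8 294.8] [44.9 72.1] 89.9
red 225 [476.5 365.6] [-1.    -0.005] [474.3 365.8] [82.1 17.5] 0.1
blue 2023 [ 501.1 -381.1] [-0.995  0.095] [ 502.8 -373.8] [149.4 216.6] 85.0
blue 407 [ 526.4 -346.5] [-0.997  0.072] [ 527.1 -346.9] [ 45.3 103.4] 87.7
blue 116 [ 520.5 -416.1] [-0.996  0.087] [ 520.4 -416. ] [11.1 68.3] 83.9
```

View pics/c2.png

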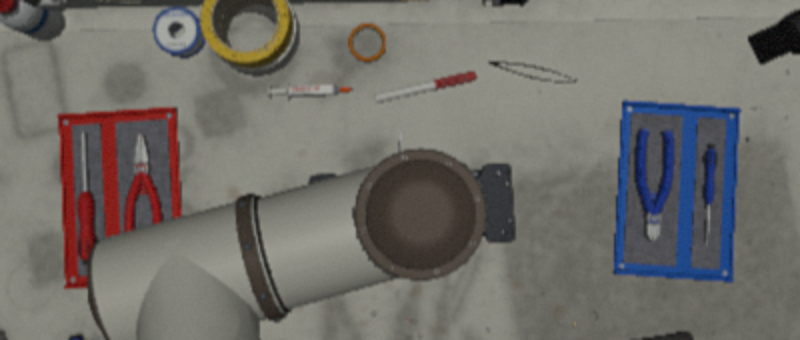

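All four tools sit centred on their pads: red driver at (86,190), pliers (142,185), cutters (655,185), blue driver (709,195). The masks agree with the targets to within a few mm, and the bystanders have not moved.

```bash
python3 -c "
from station import ticket
print(ticket.finish_job())"
```

```text
the job is handed in; nothing more can be done
None
```

I put all four tools on their pads in the tray of their colour and handed the job in at about 28.6 s of the 122 s; the last picture showed them within a few mm of target, with the yellow screwdriver mostly hidden by the arm, and no verdict came back.

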